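# Rehang a slide tray on the drain board

## Robot

A 6-joint arm with a two-finger parallel gripper is mounted at the origin on the work surface. World frame = base frame: x ahead of the robot, y to its left, z up, the work surface at z = 0. Lengths are in m, angles in rad, forces in N, time in s.
With the tool pointing down it reaches from about 0.35 to 0.925 m from the base axis. Payload 6.4 kg.
Tool frame: the origin (TCP) lies at the very end of the fingers, on their centre line; the grasp point (between the pads) lies 19 mm behind it (bot.grip_point_offset is the distance from the TCP to the grasp point, in m); z points along the fingers, y is the line along which they close (so a half turn about z gives the same grasp; the last joint's range is limited). The gripper opens to 94 mm and grips with 3 to 60 N. Pads are 16 mm wide; open, the fingers measure 119 mm over their backs; the gripper's body (75 mm by 177 mm) begins 78 mm behind the grasp point.
Start: joints at [-1.279, 0.245, 1.558, -0, 1.339, -0.174], TCP at [0.292, -0.581, 0.205] pointing down, gripper open.
Joint ranges: [-3.13, 3.13], [-1.02, 2.26], [0.13, 2.54], [-0.95, 4.09], [0.21, 2.88], [-2.74, 2.74]. Speed limits (rad/s): [2.57, 2.57, 3.14, 3.14, 3.14, 3.14].

## Interface

Orientations are given as a unit quaternion [w, x, y, z].
In Python, from cell import telemetry, imaging, bot gives the robot as it stands. The module is installed in compiled form; this text tells all that it offers.
- The arm moves only by the tool jog_arm, never from a script. Its argument "increments" is a list of rows, each a list of 7 numbers: the turn, a rotation vector about the world's x, y, z in rad, then the shift along the world's x, y, z in cm, then the opening, from -1 (shut) to 1 (fully open). A call has 1 to 12 rows; each row shifts and turns the commanded pose from where the row before left it; what a row does not reach is not made up. A row lasts 1/10 s, in which the tool goes at most 50 mm and 8.59 degrees, less where a joint would pass 70% of its speed; a pose out of reach is approached as far as the arm can. A call is refused whole if a number of a shift passes 5 or a number of a turn 0.15, either way. A call with a gripper value outside its range is refused whole. The fingers move at their own pace and stop on an object; the grip force is fixed at half the most. Time passes only in rows, so rows that do not move let the fingers close. It gives the time, the measured TCP pose, the force, the opening and the grip force at its end, in the units of the state.
- telemetry.observe(): the state, without advancing time (a new reading comes with each control period).
- imaging.get_image(name): name is "scene" or "top" or "wrist"; returns the picture (420x560x3 uint8, red, green, blue); there is no depth.
- imaging.get_calibration(name): a dict with "mtx" (3x3 intrinsics, pixels), "camera_from_world" (4x4, takes a point from world to camera coordinates). Camera axes: x right, y down, z forward; pixel columns grow to the right and rows downward; lengths in m; the calibration is good to about 2 mm. A picture is of the moment at which its call begins: read the wrist's pose just before it. get_calibration takes no time and is no camera call; for the wrist camera it gives the pose at the moment of the call.
- bot.close_job(): hands the job in; it is judged then, once.
The state is a dict: "t": time; "joints": joint angles; "qvel": joint speeds; "tau": joint torques, N m; "eef_pos": TCP position; "tcp_rot": TCP orientation; "contact_force": force on the tool from outside, world axes, zero at the start; "ft_torque": the same for the moment, N m; "opening": finger opening in m; "grip_force": force on a finger pad.
Only numpy, scipy, OpenCV 4.12 (cv2) and the standard library are available. Lean on these libraries where they do the work, as an engineer would, in place of code of your own. Each camera call takes 0.05 s, during which the arm holds its last target. There are 200 camera calls.

## Task

The dark metal slide tray hangs by its hook on one of the two pegs of the sloping drain board. Lift it up and off that peg, bring it round to the empty peg and leave it hanging there by its hook. It carries wet slides, so keep it lying against the board and upright all the way, and do not disturb the bottle, box and beaker standing around.

Things in the scene. Friction and masses are not known exactly. Their poses are not given: they have to be found in the camera images.
- tray: The slide tray: flat dark metal plate 14 mm thick, 120 mm wide, 169 mm long with its hook, 0.17 to 0.38 kg, four glass slides in its lower part; it lies on the sloping board, hung by its hook. Origin at tray_hook; axes level: x away from the robot, y to its left, z up. It is slippery on the board and slides down by itself when not held.
- tray_hook (a point): Seat of the tray's hook: middle of the edge that rests on the peg, on the tray's underside. Axes: x up the slope, y along the peg row, z out of the board. Outline (mm): hook top bar x 0..14, y -28..22; lip x -10..0, y 14..22; spine x -45..0, y -28..-14; body x -155..-45, y -60..60. Hook open on the +y side: to come off, the tray goes up 12..30 mm, then 30 mm or more to -y; to go on, the reverse.
- tray_window (a point): Centre of the rectangular finger window cut right through the tray's body, on its underside, 78 mm down the slope from tray_hook; same axes. The window is 46 mm along x and 50 mm along y. Nearly closed, vertical fingertips put into it push its upper edge and so carry the tray up, down and sideways without gripping.
- board_face (a point): Fixed drain board: white plastic sheet sloping at 45 degrees, its face looking up and away from the robot, its high edge (235 mm) nearest the robot. Point on the face, midway along the peg row, 175 mm above the table. Axes: x up the slope (towards the robot), y along the row (about world -y), z out of the face. The face spans x -240..85 mm, y -230..230 mm, smooth but for two pegs.
- peg_a_seat (a point): The peg on which the tray hangs at the start (either end of the row): plain headless steel pin, 12 mm across, standing 30 mm square out of the board, fixed. Point on the board's face at the pin's uppermost line (its axis is 6 mm further down the slope); axes as board_face. A tray hung on the peg has tray_hook here, within 8 mm along y.
- peg_b_seat (a point): The empty peg, where the tray is to hang: same pin, point and axes as peg_a_seat, 130 to 210 mm from it along the row, on either side, at the same height. The tray cannot pass through a peg: on its way it goes round below them (tray_hook at least 26 mm down the slope from the seats; there is room for 80 mm).
- stain_bottle: Amber glass bottle, 64 mm across, 150 mm tall, loose, beside the board; leave it alone. Origin: centre of its underside.
- slide_box: White paper box, 80 x 110 x 36 mm, loose, beside the board; leave it alone. Origin: centre of its underside.
- beaker: Glass beaker, 72 mm across, 85 mm tall, loose, beside the board; leave it alone. Origin: centre of its underside.
There are look-alikes about, which are no part of the job. Leave any yellow look-alike of the tray alone.

How it is judged:
By the outcome, as a careful person would: the job done as asked, in the order asked, and still so for the second after the job is handed in, with the robot touching nothing.
It also fails if it takes over 45 s, if anything falls off the work surface, if the arm or the gripper's body presses on something with over 40 N, if the wrist force passes 120 N, or if a joint passes its speed limit or range.

## Working session

There is one attempt and no reset: what is moved stays moved. The work goes in short steps, Python scripts to look and compute and a tool call to move; the robot and the scene stay as the last step left them, time stands still between calls to the robot, and variables do not carry over. Pictures are saved under pics/ and viewed, at most 10 in all, crops included, and the job is handed in when it is done.

Besides the shell and the picture viewer there is one more tool, called by a JSON object that holds its "name" and its "arguments", one argument or row to a line. jog_arm: Moves the arm, as the interface text tells. Its arguments: {"type":"object","properties":{"increments":{"type":"array"}},"required":["increments"]}

```bash
mkdir -p pics
python3 - <<'E'
from cell import telemetry, imaging, bot
import cv2,numpy as np
s=telemetry.observe();print(s)
for n in("scene","top"):
    im=imaging.get_image(n);cv2.imwrite(f"pics/{n}0.png",im[:,:,::-1])
    c=imaging.get_calibration(n);print(n,np.round(c["mtx"],1).tolist(),np.round(c["camera_from_world"],3).tolist())
a,b=cv2.imread("pics/scene0.png"),cv2.imread("pics/top0.png")
E
```

```text
{'t': 0.0, 'joints': array([-1.27911923e+00,  2.45796108e-01,  1.55896460e+00,  1.03417252e-05,
        1.33868911e+00, -1.74119630e-01]), 'qvel': array([ 0.00110507, -0.00069108,  0.00026734,  0.00049712, -0.00057515,
        0.00104412]), 'tau': array([-3.38051323e-04, -4.15835631e+01, -3.14602661e+01,  6.84269238e-02,
        3.32374102e-02, -1.47409178e-04]), 'eef_pos': array([ 0.29176509, -0.58019065,  0.20438341]), 'tcp_rot': array([-9.27273044e-04,  9.73001401e-01,  2.30797340e-01, -4.95269945e-05]), 'contact_force': array([-0.9925513 ,  0.0685418 ,  0.33661634]), 'ft_torque': array([0.00538281, 0.02386046, 0.04303299]), 'grip_force': 0.0, 'opening': 0.09401256666281127}
scene [[405.0, 0.0, 278.9], [0.0, 405.0, 206.8], [0.0, 0.0, 1.0]] [[-0.778, 0.628, -0.018, 0.384], [0.468, 0.56, -0.683, -0.127], [-0.419, -0.54, -0.73, 1.263], [0.0, 0.0, 0.0, 1.0]]
top [[486.4, 0.0, 284.9], [0.0, 486.4, 202.9], [0.0, 0.0, 1.0]] [[-0.005, -1.0, 0.002, 0.001], [-0.993, 0.005, -0.118, 0.508], [0.118, -0.002, -0.993, 1.533], [0.0, 0.0, 0.0, 1.0]]
```

View pics/scene0.png

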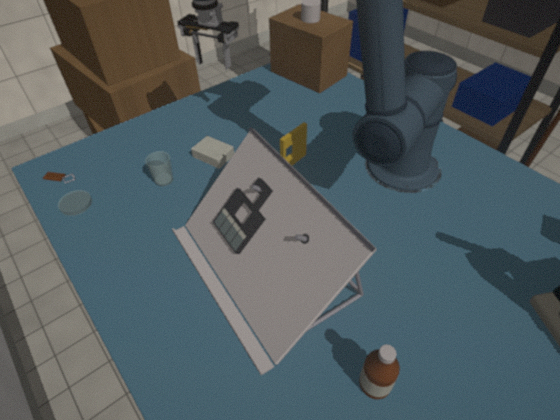

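View pics/top0.png

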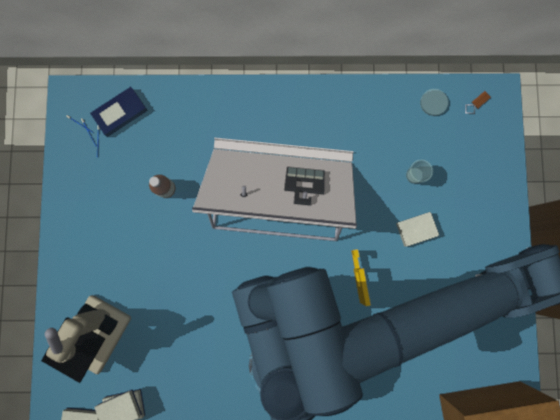

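Scene image: the dark tray hangs at about (240,210), the empty peg is at (303,238), and the bottle is at (380,372). Top image: tray (304,182), empty peg (244,191).

Things that could be taken for the tray:
- dark tray on the board: scene (240,210), top (304,182)
- yellow plate behind the board: scene (294,145), top (361,278)
- navy book: top (118,112)
- black plate of the stand: top (85,340)

I choose the dark one on the board and will check it in a close crop.

```bash
cat > h.py <<'E'
import numpy as np
def ray(c,uv):
    T=np.array(c["camera_from_world"]);R,t=T[:3,:3],T[:3,3]
    d=R.T@np.linalg.inv(c["mtx"])@np.array([uv[0],uv[1],1.]);return -R.T@t,d/np.linalg.norm(d)
def tri(rs):
    A=sum(np.eye(3)-np.outer(d,d) for o,d in rs);b=sum((np.eye(3)-np.outer(d,d))@o for o,d in rs)
    p=np.linalg.solve(A,b);return p,[np.linalg.norm(np.cross(p-o,d)) for o,d in rs]
def onplane(r,p,n):
    o,d=r;return o+d*((p-o)@n)/(d@n)
def proj(c,p):
    T=np.array(c["camera_from_world"]);q=T[:3,:3]@p+T[:3,3];q=np.array(c["mtx"])@q;return q[:2]/q[2]
E
python3 - <<'E'
import cv2,numpy as np
a,b=cv2.imread("pics/scene0.png"),cv2.imread("pics/top0.png")
A=cv2.resize(a[165:265,200:320],None,fx=4,fy=4,interpolation=cv2.INTER_CUBIC)
B=cv2.resize(b[130:230,190:365],None,fx=4,fy=4,interpolation=cv2.INTER_CUBIC)
B=cv2.resize(b[135:245,190:365],(800-0,503))
cv2.imwrite("pics/crop.png",np.vstack([cv2.resize(A,(360,300)),cv2.resize(b[160:215,230:334],(360,190),interpolation=cv2.INTER_CUBIC)]))
from h import *
from cell import imaging
cs,ct=imaging.get_calibration("scene"),imaging.get_calibration("top")
for n,u,v in(("corner high +y",(371,251),(195,211)),("corner high -y",(250,134),(357,219)),("peg b",(284,238),(244,189)),("tray",(241,211),(304,184))):
    p,e=tri([ray(cs,u),ray(ct,v)]);print(n,p.round(3),np.round(e,4))
E
```

```text
corner high +y [0.465 0.252 0.215] [0.0008 0.0008]
corner high -y [ 0.433 -0.199  0.22 ] [0.0079 0.0079]
peg b [0.544 0.108 0.177] [0.0152 0.0152]
tray [ 0.555 -0.061  0.129] [0.0022 0.0022]
```

View pics/crop.png

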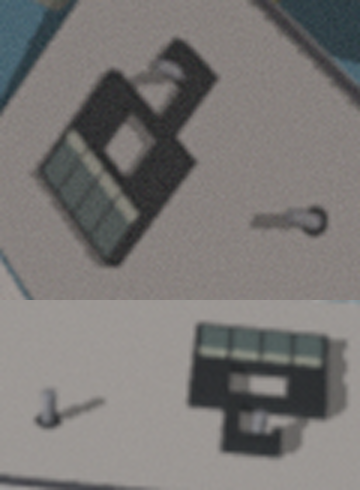

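The crop shows the dark tray with four slides, its window, and its hook on the steel pin. The empty pin is to one side, with its base ring at about scene (305,238) and top (243,195). I'll now go up and over the board for a closer wrist view.

{"name": "jog_arm", "arguments": {
  "increments": [
    [0, 0, 0, 0, 0, 5, -1],
    [0, 0, 0, 0, 0, 5, -1],
    [0, 0, 0, 0, 1, 5, -1],
    [0, 0, 0, 0, 3, 5, -1],
    [0, 0, 0, 2, 4.5, 1, -1],
    [0, 0, -0.05, 2, 4.5, 0, -1],
    [0, 0, -0.05, 2, 4.5, 0, -1],
    [0, 0, -0.05, 2, 4.5, 0, -1],
    [0, 0, -0.05, 2, 4.5, 0, -1],
    [0, 0, -0.05, 2, 4.5, 0, -1],
    [0, 0, -0.05, 2, 4.5, 0, -1],
    [0, 0, -0.05, 2, 4.5, 0, -1]
  ]
}}

```text
t: 1.3
eef_pos: [0.4521, -0.1835, 0.407]
tcp_rot: [-0.0, 0.998, 0.057, -0.0]
contact_force: [0.0, -0.4, -0.5]
opening: 0.0019
grip_force: 0.0
```

{"name": "jog_arm", "arguments": {
  "increments": [
    [0, 0, -0.06, 2, 4.5, 0, -1],
    [0, 0, -0.06, 2, 4.5, 0, -1],
    [0, 0, -0.06, 2, 4, 0, -1],
    [0, 0, 0, 2, 3, 0, -1],
    [0, 0, 0, 0, 0, 0, -1],
    [0, 0, 0, 0, 0, 0, -1]
  ]
}}

```text
t: 1.9
eef_pos: [0.5317, -0.025, 0.4067]
tcp_rot: [0.0, 1.0, -0.031, -0.001]
contact_force: [0.1, -0.3, -0.4]
opening: 0.0007
grip_force: 0.0
```

Run:
```python
from cell import telemetry, imaging
import cv2,numpy as np,pickle
c=imaging.get_calibration("wrist");im=imaging.get_image("wrist");cv2.imwrite("pics/w1.png",im[:,:,::-1])
pickle.dump(c,open("w1.pkl","wb"));s=telemetry.observe();print(s["t"],s["eef_pos"],s["tcp_rot"],s["joints"],s["contact_force"],s["opening"])
print(np.round(np.array(c["camera_from_world"]),3).tolist(),c["mtx"][0][0])
```

```text
1.95 [ 0.53156895 -0.02573032  0.40685715] [ 6.53537346e-05  9.99484219e-01 -3.21098273e-02 -5.01204995e-04] [-2.61364844e-01 -1.24670203e-01  1.58510297e+00 -3.57293272e-04
  1.68210636e+00  1.37362267e+00] [-0.72601297  0.10365596 -0.97412037] 0.0004825203690179178
[[-0.061, -0.998, -0.0, 0.008], [-0.96, 0.059, 0.275, 0.427], [-0.274, 0.017, -0.962, 0.732], [0.0, 0.0, 0.0, 1.0]] 373.755990471254
```

View pics/w1.png

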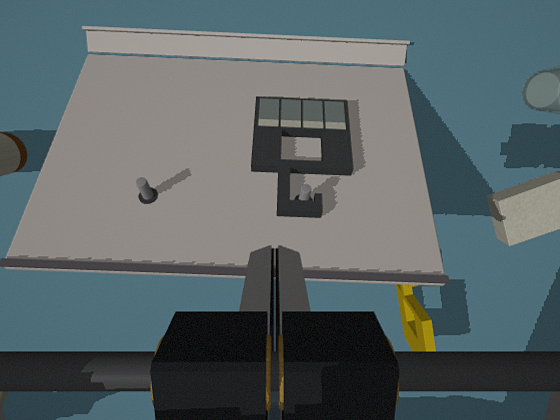

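The wrist view shows the empty peg's base at (148,197), tray window (301,149), hook on the peg (305,205), and the board's high corners at (5,262) and (443,278). A second viewpoint will give heights.

{"name": "jog_arm", "arguments": {
  "increments": [
    [0, 0, 0, 0, 4.5, 0, -1],
    [0, 0, 0, 0, 4.5, 0, -1],
    [0, 0, 0, 0, 4.5, 0, -1],
    [0, 0, 0, 0, 0, 0, -1],
    [0, 0, 0, 0, 0, 0, -1]
  ]
}}

```text
t: 2.45
eef_pos: [0.5316, 0.1088, 0.4073]
tcp_rot: [0.0, 0.999, -0.032, 0.0]
contact_force: [-1.1, -0.0, 0.2]
opening: 0.0004
grip_force: 0.0
```

Run:
```python
from cell import telemetry, imaging
import cv2,numpy as np,pickle
c=imaging.get_calibration("wrist");im=imaging.get_image("wrist");cv2.imwrite("pics/w2.png",im[:,:,::-1])
pickle.dump(c,open("w2.pkl","wb"))
s=telemetry.observe();print(s["eef_pos"],s["joints"])
for f in("w1","w2"):
    b=cv2.imread(f"pics/{f}.png");g=b.max(2)
    m=((g<75)&(b[:,:,0].astype(int)-b[:,:,2]<15)).astype(np.uint8);m[240:]=0
    cs,h=cv2.findContours(m,cv2.RETR_CCOMP,cv2.CHAIN_APPROX_NONE)
    for k,q in enumerate(cs):
        if cv2.contourArea(q)>60: print(f,h[0][k][3],cv2.contourArea(q),cv2.boundingRect(q),cv2.approxPolyDP(q,4,True)[:,0].tolist())
```

```text
[0.53178674 0.10820564 0.40727587] [-7.99119827e-03 -9.95194440e-02  1.56128326e+00 -5.32540095e-04
  1.67987034e+00  1.62843853e+00]
w1 -1 118.5 (487, 198, 16, 23) [[487, 198], [491, 215], [502, 219], [492, 198]]
w1 -1 163.5 (139, 181, 19, 23) [[146, 181], [150, 198], [139, 194], [144, 203], [157, 196]]
w1 -1 662.0 (0, 132, 28, 44) [[7, 132], [0, 132], [17, 148], [0, 148], [0, 175], [21, 168], [27, 156], [23, 143]]
w1 -1 8219.0 (251, 97, 102, 121) [[256, 97], [251, 170], [278, 172], [277, 215], [320, 217], [321, 193], [315, 193], [313, 201], [309, 193], [307, 200], [298, 195], [290, 200], [289, 174], [351, 173], [347, 101]]
w1 60 980.5 (280, 135, 43, 27) [[281, 136], [320, 137], [321, 160], [281, 159]]
w1 60 596.0 (323, 100, 24, 31) [[325, 100], [344, 103], [345, 130], [324, 127]]
w1 60 599.5 (302, 99, 23, 31) [[303, 99], [322, 101], [322, 129], [302, 127]]
w1 60 604.5 (279, 98, 23, 31) [[282, 98], [301, 100], [300, 128], [279, 125]]
w1 60 596.5 (257, 97, 23, 31) [[260, 97], [279, 99], [277, 127], [257, 125]]
w2 -1 111.5 (256, 177, 18, 20) [[269, 177], [267, 192], [257, 184], [260, 
[... 273 characters left out ...]
, 153], [98, 150], [92, 163], [106, 160], [95, 168], [108, 161], [112, 147], [102, 131]]
w2 -1 8553.5 (356, 90, 112, 120) [[358, 90], [363, 163], [390, 166], [396, 208], [440, 209], [445, 204], [441, 186], [434, 185], [429, 193], [417, 192], [418, 186], [410, 190], [405, 167], [463, 167], [467, 162], [449, 94]]
w2 32 851.0 (390, 129, 41, 26) [[390, 130], [425, 130], [430, 153], [394, 152]]
w2 32 591.0 (426, 93, 29, 31) [[427, 94], [447, 96], [452, 123], [432, 121]]
w2 32 592.5 (405, 92, 27, 31) [[406, 92], [425, 94], [430, 122], [409, 119]]
w2 32 592.5 (383, 92, 27, 30) [[384, 92], [404, 94], [408, 121], [387, 119]]
w2 32 590.5 (362, 91, 25, 30) [[363, 91], [382, 93], [385, 120], [364, 117]]
```

View pics/w2.png

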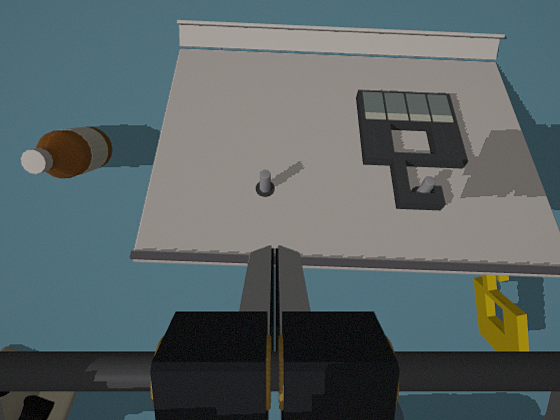

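Run:
```python
from h import *
import pickle
from cell import imaging
c1,c2=[pickle.load(open(f,"rb")) for f in("w1.pkl","w2.pkl")]
P={}
for n,u,v in(("Bhigh+y",(5,261),(133,251)),("Blow+y",(89,54),(180,48)),("Blow-y",(404,67),(497,60)),("pegb base",(148,196.5),(264.5,188.5)),("pegb tip",(142.5,181),(265,172)),
 ("body far L",(256,97),(358,90)),("body near L",(251,170.5),(363,163.5)),("hook near L",(277,215),(396,208)),("hook near R",(320.5,217),(440.5,209.5)),("body near R",(351.5,173.5),(465.5,167.5)),
 ("win fl",(281,136),(390,130)),("win fr",(320,137),(425,130)),("win nr",(321,160),(430,153)),("win nl",(281,159),(394,152)),("peg a tip",(304,186),(430.5,179)),("slide fl",(260,97.5),(363,91))):
    p,e=tri([ray(c1,u),ray(c2,v)]);P[n]=p;print(n,p.round(4),np.round(e[0],4))
l=lambda a,b:np.linalg.norm(P[a]-P[b]).round(4)
print(l("body far L","body near L"),l("body near L","body near R"),l("hook near L","hook near R"),l("win fl","win fr"),l("win nl","win fl"),l("pegb base","pegb tip"))
r=P["Blow-y"]-P["Blow+y"];print("yaw low edge",np.degrees(np.arctan2(r[1],r[0])),np.linalg.norm(r))
r=P["Bhigh+y"]-P["Blow+y"];print("slope",r,np.linalg.norm(r),np.degrees(np.arctan2(r[2],np.hypot(*r[:2]))))
```

```text
Bhigh+y [0.4714 0.259  0.2276] 0.0015
Blow+y [6.953e-01 2.360e-01 2.000e-04] 0.0004
Blow-y [ 0.6489 -0.2192  0.0116] 0.0006
pegb base [0.5169 0.1211 0.1707] 0.0006
pegb tip [0.5384 0.1186 0.1866] 0.0009
body far L [ 0.6194 -0.006   0.0752] 0.0004
body near L [0.5345 0.003  0.1441] 0.0001
hook near L [ 0.4888 -0.0251  0.183 ] 0.0001
hook near R [ 0.4847 -0.0736  0.1864] 0.0001
body near R [ 0.5242 -0.1154  0.1514] 0.0006
win fl [ 0.5702 -0.0353  0.1203] 0.0005
win fr [ 0.5651 -0.0852  0.1023] 0.0003
win nr [ 0.5394 -0.0827  0.1275] 0.0001
win nl [ 0.5459 -0.0335  0.1439] 0.0
peg a tip [ 0.5234 -0.0558  0.1983] 0.0004
slide fl [ 0.618  -0.0114  0.0802] 0.0
0.1097 0.1191 0.0488 0.0532 0.0339 0.0269
yaw low edge -95.82842051492987 0.45770733742178593
slope [-0.22392828  0.02305443  0.22739137] 0.31997221736503156 45.28861905067461
```

{"name": "jog_arm", "arguments": {
  "increments": [
    [0, 0, -0.02, 0.7, -4.2, 0, -0.7],
    [0, 0, -0.0175, 0.7, -4.2, 0, -0.7],
    [0, 0, 0, 0.7, -4.2, 0, -0.7],
    [0, 0, 0, 0.6, -4.2, 0, -0.7],
    [0, 0, 0, 0, 0, -4, -0.7],
    [0, 0, 0, 0, 0, -4, -0.7],
    [0, 0, 0, 0, 0, -4, -0.7],
    [0, 0, 0, 0, 0, -4, -0.7],
    [0, 0, 0, 0, 0, -4, -0.7],
    [0, 0, 0, 0, 0, 0, -0.7],
    [0, 0, 0, 0, 0, 0, -0.7],
    [0, 0, 0, 0, 0, 0, -0.7]
  ]
}}

```text
t: 3.7
eef_pos: [0.5603, -0.0598, 0.2104]
tcp_rot: [0.001, 0.999, -0.051, 0.002]
contact_force: [-0.1, 0.3, 0.0]
opening: 0.0139
grip_force: 0.0
```

```bash
cat >> h.py <<'E'
def look(f):
    from cell import telemetry, imaging
    import cv2
    s=telemetry.observe();w=imaging.get_image("wrist");t=imaging.get_image("scene")
    cv2.imwrite(f,np.hstack([cv2.resize(w,(400,300)),cv2.resize(t[150:300,170:370],(400,300))])[:,:,::-1])
    p=s["eef_pos"];q=s["tcp_rot"];n=q[1:3]
    print("t",s["t"],p.round(4),"s",p[:2]@[.9948,-.1016],"r",p[:2]@[-.1016,-.9948],"yaw",np.degrees(np.arctan2(2*n[1]**2-1,2*n[0]*n[1])),s["opening"],s["contact_force"].round(1),s["joints"].round(2))
E
python3 -c "
from h import *;look('pics/p1.png')"
```

```text
t 3.7 [ 0.5603 -0.0598  0.2104] s 0.5634976931769398 r 0.0025682846573736526 yaw -95.90117375066312 0.01387715424682032 [-0.1  0.3  0. ] [-0.31  0.04  1.78 -0.    1.32  1.37]
```

View pics/p1.png

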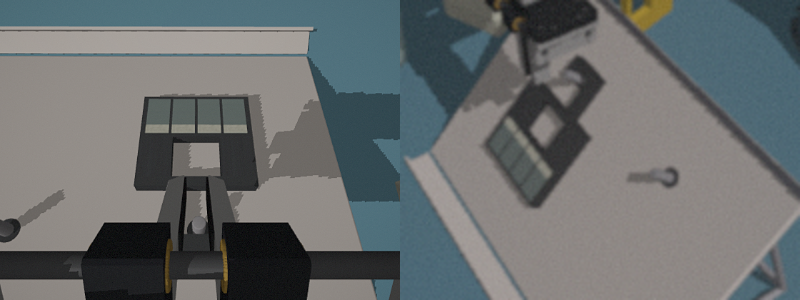

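The fingers line up with the window sideways: its centre is at (196,158) in the left half, with the fingers centred just below it. Lowering into the window.

{"name": "jog_arm", "arguments": {
  "increments": [
    [0, 0, 0, 0, 0, -2.5, -0.7],
    [0, 0, 0, 0, 0, -2.5, -0.7],
    [0, 0, 0, 0, 0, -1.5, -0.7],
    [0, 0, 0, 0, 0, -1, -0.7],
    [0, 0, 0, 0, 0, -0.6, -0.7],
    [0, 0, 0, 0, 0, -0.5, -0.7],
    [0, 0, 0, 0, 0, 0, -0.7],
    [0, 0, 0, 0, 0, 0, -0.7]
  ]
}}

```text
t: 4.6
eef_pos: [0.5593, -0.0586, 0.122]
tcp_rot: [0.0, 0.999, -0.051, 0.001]
contact_force: [-0.5, 0.3, -0.7]
opening: 0.0145
grip_force: 0.0
```

{"name": "jog_arm", "arguments": {
  "increments": [
    [0, 0, 0, -0.4, 0.04, 0.45, -0.7],
    [0, 0, 0, -0.3, 0.03, 0.35, -0.7],
    [0, 0, 0, -0.3, 0.03, 0.35, -0.7],
    [0, 0, 0, -0.3, 0.03, 0.3, -0.7],
    [0, 0, 0, -0.3, 0.03, 0.3, -0.7],
    [0, 0, 0, -0.3, 0.03, 0.3, -0.7],
    [0, 0, 0, -0.3, 0.03, 0.3, -0.7],
    [0, 0, 0, 0, 0, 0, -0.7],
    [0, 0, 0, 0, 0, 0, -0.7]
  ]
}}

```text
t: 5.5
eef_pos: [0.5369, -0.0563, 0.1451]
tcp_rot: [0.0, 0.999, -0.051, 0.0]
contact_force: [2.7, -1.0, 1.4]
opening: 0.014
grip_force: 1.3
```

```bash
python3 -c "
from h import *;look('pics/p2.png')"
```

```text
t 5.5 [ 0.5369 -0.0563  0.1451] s 0.5398756270381954 r 0.0014800306556011986 yaw -95.83078730131483 0.01398626382045641 [ 2.7 -1.   1.4] [-0.31  0.05  1.89 -0.    1.2   1.36]
```

View pics/p2.png

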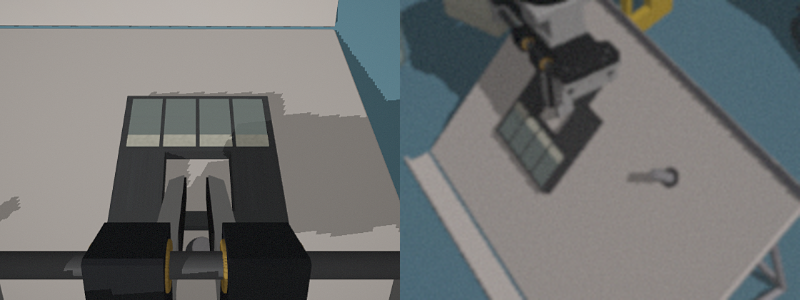

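The tray has lifted about 20 mm on the fingers, pushing on the window's upper edge with about 3 N, and is still straight. Next I move it sideways off the peg.

{"name": "jog_arm", "arguments": {
  "increments": [
    [0, 0, 0, 0.03, 0.3, 0, -0.7],
    [0, 0, 0, 0.04, 0.4, 0, -0.7],
    [0, 0, 0, 0.05, 0.5, 0, -0.7],
    [0, 0, 0, 0.05, 0.5, 0, -0.7],
    [0, 0, 0, 0.05, 0.5, 0, -0.7],
    [0, 0, 0, 0.05, 0.5, 0, -0.7],
    [0, 0, 0, 0.05, 0.5, 0, -0.7],
    [0, 0, 0, 0.05, 0.5, 0, -0.7],
    [0, 0, 0, 0.05, 0.5, 0, -0.7],
    [0, 0, 0, 0.05, 0.5, 0, -0.7],
    [0, 0, 0, 0.05, 0.5, 0, -0.7],
    [0, 0, 0, 0, 0, 0, -0.7]
  ]
}}

```text
t: 6.8
eef_pos: [0.5422, -0.0033, 0.1449]
tcp_rot: [-0.0, 0.999, -0.051, 0.0]
contact_force: [4.2, 0.6, 2.1]
opening: 0.0143
grip_force: 1.8
```

```bash
python3 -c "
from h import *;look('pics/p3.png')"
```

```text
t 6.8 [ 0.5422 -0.0033  0.1449] s 0.5397236762592323 r -0.051756328618367375 yaw -95.79996166501068 0.014337531506937451 [4.2 0.6 2.1] [-0.22  0.06  1.88  0.    1.2   1.46]
```

View pics/p3.png

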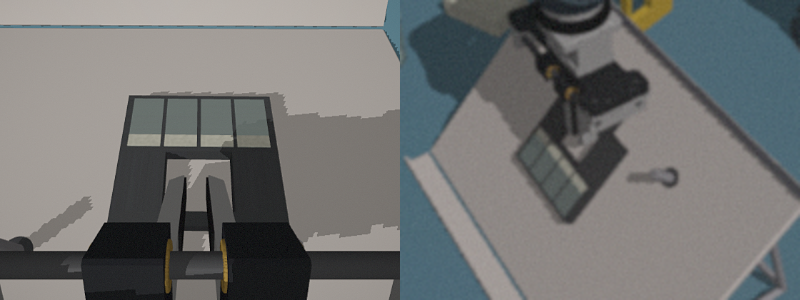

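The tray is off peg a, moved about 53 mm sideways with no slip or turn. Now I take it down below the pegs and then across.

{"name": "jog_arm", "arguments": {
  "increments": [
    [0, 0, 0, 0.2, -0.02, -0.2, -0.7],
    [0, 0, 0, 0.4, -0.04, -0.4, -0.7],
    [0, 0, 0, 0.4, -0.04, -0.4, -0.7],
    [0, 0, 0, 0.4, -0.04, -0.4, -0.7],
    [0, 0, 0, 0.4, -0.04, -0.4, -0.7],
    [0, 0, 0, 0.4, -0.04, -0.4, -0.7],
    [0, 0, 0, 0.4, -0.04, -0.4, -0.7],
    [0, 0, 0, 0.4, -0.04, -0.4, -0.7],
    [0, 0, 0, 0.4, -0.04, -0.4, -0.7],
    [0, 0, 0, 0.4, -0.04, -0.4, -0.7],
    [0, 0, 0, 0.4, -0.04, -0.4, -0.7],
    [0, 0, 0, 0.2, -0.02, -0.2, -0.7]
  ]
}}

```text
t: 8.1
eef_pos: [0.5864, -0.0087, 0.1004]
tcp_rot: [-0.0, 0.999, -0.051, -0.0]
contact_force: [0.4, -0.8, -0.1]
opening: 0.0142
grip_force: 0.4
```

```bash
python3 -c "
from h import *;look('pics/p4.png')"
```

```text
t 8.1 [ 0.5864 -0.0087  0.1004] s 0.5841975431602896 r -0.05093383219956469 yaw -95.82520415747405 0.014195769905270161 [ 0.4 -0.8 -0.1] [-0.21  0.22  1.8   0.    1.13  1.46]
```

View pics/p4.png

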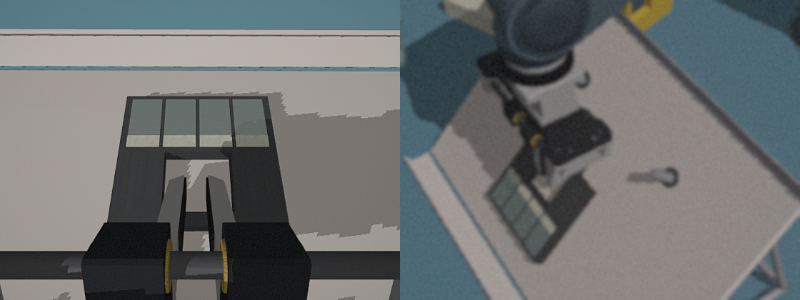

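The tray followed down, about 43 mm below the seats and still straight. Going across.

{"name": "jog_arm", "arguments": {
  "increments": [
    [0, 0, 0, 0.03, 0.3, 0, -0.7],
    [0, 0, 0, 0.05, 0.5, 0, -0.7],
    [0, 0, 0, 0.08, 0.8, 0, -0.7],
    [0, 0, 0, 0.08, 0.8, 0, -0.7],
    [0, 0, 0, 0.08, 0.8, 0, -0.7],
    [0, 0, 0, 0.08, 0.8, 0, -0.7],
    [0, 0, 0, 0.08, 0.8, 0, -0.7],
    [0, 0, 0, 0.08, 0.8, 0, -0.7],
    [0, 0, 0, 0.08, 0.8, 0, -0.7],
    [0, 0, 0, 0.08, 0.8, 0, -0.7],
    [0, 0, 0, 0.08, 0.8, 0, -0.7],
    [0, 0, 0, 0.08, 0.8, 0, -0.7]
  ]
}}

```text
t: 9.4
eef_pos: [0.5952, 0.0799, 0.1011]
tcp_rot: [0.0, 0.999, -0.051, 0.0]
contact_force: [3.2, -1.4, 0.7]
opening: 0.0141
grip_force: 1.8
```

{"name": "jog_arm", "arguments": {
  "increments": [
    [0, 0, 0, 0.08, 0.8, 0, -0.7],
    [0, 0, 0, 0.08, 0.8, 0, -0.7],
    [0, 0, 0, 0.08, 0.8, 0, -0.7],
    [0, 0, 0, 0.08, 0.8, 0, -0.7],
    [0, 0, 0, 0.08, 0.8, 0, -0.7],
    [0, 0, 0, 0.08, 0.8, 0, -0.7],
    [0, 0, 0, 0.08, 0.8, 0, -0.7],
    [0, 0, 0, 0.08, 0.8, 0, -0.7],
    [0, 0, 0, 0.08, 0.8, 0, -0.7],
    [0, 0, 0, 0.03, 0.3, 0, -0.7],
    [0, 0, 0, 0, 0, 0, -0.7],
    [0, 0, 0, 0, 0, 0, -0.7]
  ]
}}

```text
t: 10.6
eef_pos: [0.6022, 0.1548, 0.1007]
tcp_rot: [-0.0, 0.999, -0.051, -0.0]
contact_force: [3.6, 1.1, 1.4]
opening: 0.014
grip_force: 1.6
```

```bash
python3 -c "
from h import *;look('pics/p5.png')"
```

```text
t 10.6 [0.6022 0.1548 0.1007] s 0.5833725348760465 r -0.21517774534347542 yaw -95.82945566346758 0.013953982990839631 [3.6 1.1 1.4] [0.07 0.29 1.7  0.   1.15 1.74]
```

View pics/p5.png

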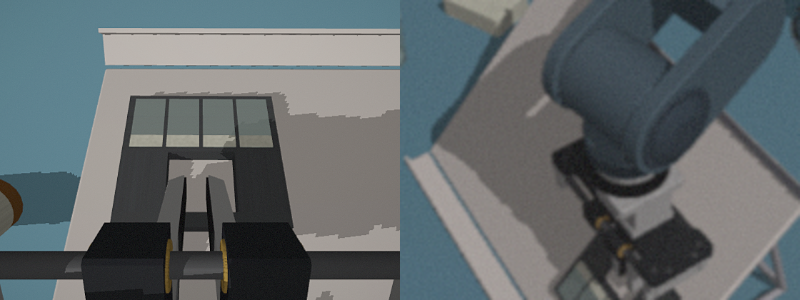

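The tray is beyond peg b, lagging about 2 mm but straight, so the lip clears the pin by roughly 11 mm. Going up the slope.

{"name": "jog_arm", "arguments": {
  "increments": [
    [0, 0, 0, -0.2, 0.02, 0.2, -0.7],
    [0, 0, 0, -0.4, 0.04, 0.4, -0.7],
    [0, 0, 0, -0.4, 0.04, 0.4, -0.7],
    [0, 0, 0, -0.4, 0.04, 0.4, -0.7],
    [0, 0, 0, -0.4, 0.04, 0.4, -0.7],
    [0, 0, 0, -0.4, 0.04, 0.4, -0.7],
    [0, 0, 0, -0.4, 0.04, 0.4, -0.7],
    [0, 0, 0, -0.4, 0.04, 0.4, -0.7],
    [0, 0, 0, -0.4, 0.04, 0.4, -0.7],
    [0, 0, 0, -0.4, 0.04, 0.4, -0.7],
    [0, 0, 0, -0.4, 0.04, 0.4, -0.7],
    [0, 0, 0, -0.2, 0.02, 0.2, -0.7]
  ]
}}

```text
t: 11.9
eef_pos: [0.558, 0.1588, 0.1452]
tcp_rot: [-0.0, 0.999, -0.051, 0.0]
contact_force: [3.3, -1.1, -1.3]
opening: 0.0141
grip_force: 1.7
```

{"name": "jog_arm", "arguments": {
  "increments": [
    [0, 0, 0, 0, 0, 0, -0.7],
    [0, 0, 0, 0, 0, 0, -0.7]
  ]
}}

```text
t: 12.1
eef_pos: [0.558, 0.1588, 0.1447]
tcp_rot: [-0.0, 0.999, -0.051, -0.0]
contact_force: [1.5, -0.4, 1.6]
opening: 0.0142
grip_force: 0.9
```

```bash
python3 -c "
from h import *;look('pics/p6.png')
import cv2
from cell import imaging
t=imaging.get_image('top');cv2.imwrite('pics/t6.png',t[:,:,::-1])
a=cv2.imread('pics/p6.png');b=cv2.resize(t[140:230,185:305][:,:,::-1],(400,300));cv2.imwrite('pics/p6b.png',np.vstack([a,np.hstack([b,b*0])]))"
```

```text
t 12.1 [0.558  0.1588 0.1447] s 0.538920602242476 r -0.21467150079103456 yaw -95.82638253866966 0.014170229639605465 [ 1.5 -0.4  1.6] [0.08 0.15 1.79 0.   1.21 1.75]
```

View pics/p6b.png

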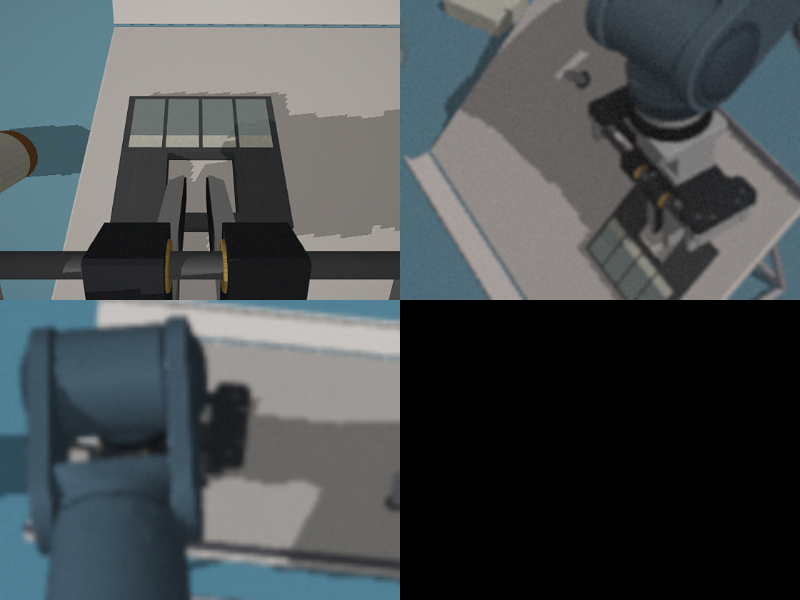

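Still straight and about 21 mm above the seat; the stand-off from peg b is about 38 mm. I had only ten views and have now viewed eleven, so from here I check with numbers only. Bringing the hook over peg b.

{"name": "jog_arm", "arguments": {
  "increments": [
    [0, 0, 0, -0.03, -0.3, 0, -0.7],
    [0, 0, 0, -0.05, -0.5, 0, -0.7],
    [0, 0, 0, -0.05, -0.5, 0, -0.7],
    [0, 0, 0, -0.05, -0.5, 0, -0.7],
    [0, 0, 0, -0.05, -0.5, 0, -0.7],
    [0, 0, 0, -0.05, -0.5, 0, -0.7],
    [0, 0, 0, -0.05, -0.5, 0, -0.7],
    [0, 0, 0, -0.05, -0.5, 0, -0.7],
    [0, 0, 0, 0, 0, 0, -0.7],
    [0, 0, 0, 0, 0, 0, -0.7]
  ]
}}

```text
t: 13.25
eef_pos: [0.5545, 0.1205, 0.1448]
tcp_rot: [0.0, 0.999, -0.051, -0.0]
contact_force: [0.6, -1.2, -0.3]
opening: 0.0139
grip_force: 0.7
```

```bash
cat >> h.py <<'E'
def tray(f):
    "slide-glass outline in the wrist picture -> tray mid-line r, on the plane 14 mm above the board"
    from cell import imaging
    import cv2
    look(f"pics/{f}.png");c=imaging.get_calibration("wrist");im=imaging.get_image("wrist")[:,:,::-1]
    cv2.imwrite(f"pics/{f}w.png",im);n=np.array([.9948,-.1016,1])/2**.5
    p0=np.array([.5169,.1211,.1707])+.014*n
    m=(im.max(2)<75).astype(np.uint8);m[:130]=0;m[305:]=0
    for v in (215,250,285):
        row=np.where((im[v].max(1)<75))[0];row=row[(row>130)&(row<440)]
        for u in (row.min(),row.max()):
            p=onplane(ray(c,(u,v)),p0,n);print(v,u,"r",(p[:2]@[-.1016,-.9948]).round(4),"s",(p[:2]@[.9948,-.1016]).round(4))
    col=im[:,250].max(1);v=np.where(col[90:300]<75)[0][0]+90
    p=onplane(ray(c,(250,v)),p0,n);print("far edge v",v,"hook x",(-(p[:2]@[.9948,-.1016]-.0099-.497)*2**.5+.155).round(4))
E
python3 -c "
from h import *;tray('p7')"
```

```text
t 13.25 [0.5545 0.1205 0.1448] s 0.539411355105294 r -0.17616998091931496 yaw -95.84153171619437 0.013947825051635322 [ 0.6 -1.2 -0.3] [ 0.01  0.12  1.82 -0.    1.2   1.69]
215 168 r -0.2338 s 0.5605
215 391 r -0.1138 s 0.5607
250 163 r -0.2335 s 0.5462
250 397 r -0.1138 s 0.5463
285 157 r -0.2337 s 0.5331
285 403 r -0.1138 s 0.5333
far edge v 135 hook x 0.0238
```

The outline gives mid-line r −0.1737 against peg b at −0.173, a measured width of 120 mm (correct), no turn, and a hook 24 mm above the seat. Lowering.

{"name": "jog_arm", "arguments": {
  "increments": [
    [0, 0, 0, 0.2, -0.02, -0.2, -0.7],
    [0, 0, 0, 0.3, -0.03, -0.3, -0.7],
    [0, 0, 0, 0.3, -0.03, -0.3, -0.7],
    [0, 0, 0, 0.3, -0.03, -0.3, -0.7],
    [0, 0, 0, 0.3, -0.03, -0.3, -0.7],
    [0, 0, 0, 0.3, -0.03, -0.3, -0.7],
    [0, 0, 0, 0.3, -0.03, -0.3, -0.7],
    [0, 0, 0, 0.3, -0.03, -0.3, -0.7],
    [0, 0, 0, 0, 0, 0, -0.7],
    [0, 0, 0, 0, 0, 0, -0.7]
  ]
}}

```text
t: 14.4
eef_pos: [0.5774, 0.1185, 0.1216]
tcp_rot: [0.0, 0.999, -0.051, -0.0]
contact_force: [-0.4, 0.0, 1.1]
opening: 0.0141
grip_force: 0.0
```

```bash
python3 -c "
from h import *;tray('p8')"
```

```text
t 14.4 [0.5774 0.1185 0.1216] s 0.5623479707289641 r -0.17650973565458966 yaw -95.82795500052912 0.014103248553476583 [-0.4  0.   1.1] [0.01 0.19 1.78 0.   1.17 1.68]
215 168 r -0.2339 s 0.5835
215 391 r -0.114 s 0.5836
250 163 r -0.2336 s 0.5691
250 397 r -0.114 s 0.5693
285 157 r -0.2339 s 0.5561
285 403 r -0.114 s 0.5562
far edge v 144 hook x -0.0017
```

The hook now reads about 0 mm (seated) and the fingers have come free of the upper edge. Withdrawing straight up.

{"name": "jog_arm", "arguments": {
  "increments": [
    [0, 0, 0, 0, 0, 0.5, -0.7],
    [0, 0, 0, 0, 0, 1, -0.7],
    [0, 0, 0, 0, 0, 2, -0.7],
    [0, 0, 0, 0, 0, 4, -0.7],
    [0, 0, 0, 0, 0, 4, -0.7],
    [0, 0, 0, 0, 0, 4, -0.7],
    [0, 0, 0, 0, 0, 4, -0.7],
    [0, 0, 0, 0, 0, 4, -0.7],
    [0, 0, 0, 0, 0, 4, -0.7],
    [0, 0, 0, 0, 0, 0, -0.7],
    [0, 0, 0, 0, 0, 0, -0.7]
  ]
}}

```text
t: 15.65
eef_pos: [0.5777, 0.1185, 0.3987]
tcp_rot: [-0.0, 0.999, -0.051, 0.002]
contact_force: [0.5, 0.2, -0.8]
opening: 0.0141
grip_force: 0.0
```

Run:
```python
from h import *
import cv2
from cell import imaging,telemetry
R=[]
n=np.array([.9948,-.1016,1])/2**.5;p0=np.array([.5169,.1211,.1707])+.014*n
for k in(1,2):
    c=imaging.get_calibration("wrist");im=imaging.get_image("wrist")[:,:,::-1];cv2.imwrite(f"pics/f{k}.png",im)
    m=((im.max(2)<75)&(im[:,:,0].astype(int)-im[:,:,2]<15)).astype(np.uint8);m[240:]=0
    q=max(cv2.findContours(m,cv2.RETR_EXTERNAL,cv2.CHAIN_APPROX_NONE)[0],key=cv2.contourArea)
    for u in cv2.approxPolyDP(q,4,True)[:,0]:
        p=onplane(ray(c,u),p0,n);print(u,"r-pegb",round(p[:2]@[-.1016,-.9948]*1e3+173,1),"x",round(-(p[:2]@[.9948,-.1016]-.5069)*1414.2,1))
print(telemetry.observe()["t"],telemetry.observe()["eef_pos"])
```

```text
[232 123] r-pegb -59.6 x -156.0
[227 199] r-pegb -58.8 x -39.7
[254 200] r-pegb -27.4 x -38.4
[252 239] r-pegb -28.2 x 11.2
[297 239] r-pegb 21.1 x 11.1
[296 221] r-pegb 20.6 x -11.1
[290 221] r-pegb 13.8 x -11.1
[289 229] r-pegb 12.5 x -1.1
[283 220] r-pegb 6.0 x -12.3
[280 229] r-pegb 2.5 x -1.1
[272 222] r-pegb -6.4 x -9.8
[264 227] r-pegb -15.3 x -3.5
[264 201] r-pegb -15.8 x -37.1
[327 198] r-pegb 57.4 x -41.3
[322 123] r-pegb 58.6 x -156.2
[231 122] r-pegb -60.4 x -155.6
[227 198] r-pegb -58.4 x -40.1
[253 199] r-pegb -28.3 x -38.8
[252 239] r-pegb -27.9 x 11.7
[297 239] r-pegb 21.1 x 11.7
[296 220] r-pegb 20.6 x -11.6
[290 220] r-pegb 13.9 x -11.6
[288 229] r-pegb 11.5 x -0.4
[283 219] r-pegb 6.1 x -12.9
[281 228] r-pegb 3.8 x -1.6
[273 228] r-pegb -5.1 x -1.6
[272 222] r-pegb -6.2 x -9.1
[264 227] r-pegb -15.1 x -2.8
[264 202] r-pegb -15.5 x -34.8
[327 197] r-pegb 57.3 x -41.7
[322 122] r-pegb 58.5 x -155.9
15.75 [0.57695251 0.11844638 0.39547847]
```

With the robot clear, the outline matches a tray hung on peg b: far edge at −156 mm, and the pin between spine and lip. Two readings agree, so it is still.

```bash
python3 -c "
from cell import bot;print(bot.close_job())"
```

```text
the job is handed in; nothing more can be done
None
```

The tray now hangs by its hook on the formerly empty peg, measured within about 2 mm of its seat; the job was handed in at about 16 s with the arm clear, no verdict was shown, and I viewed 11 pictures, one over the limit of 10.

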